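# Start the extractor, then the lathe

## Task

Get the woodturning shop ready to run: with closed fingertips, gently press the green start button on the yellow dust-extractor switch box right in, and after that the green start button on the green lathe switch box right in, then draw back clear. Leave the red stop buttons, the blue grinder box and everything else on the bench alone, and do not pick up or shove the boxes.

Things in the scene. Friction and masses are not known exactly. Their poses are not given: they have to be found in the camera images.
- extractor: the extractor switch box: loose cordless box with a yellow shell and black panel on top round the buttons, 140 x 70 x 40 mm high, 0.5 to 0.9 kg, on rubber feet. Origin: centre of its underside, z up; its x axis runs along the 140 mm side, from the red button to the green one. It may stand at any yaw.
- extractor_start_top (a point): centre of the top face of the green start button of the extractor box (yellow shell): round, 25 mm across, +40 mm along the box's x axis; it stands 16 mm above the box's top face when out (56 mm above the table). The point moves down with the button.
- extractor_start (a joint): travel of that green start button of the extractor box: 0 = out (as it starts), 0.008 m = fully in. It latches: no return spring, it slides in at about 3 N pushed straight down and stays where it is left. Under it is a rubber buffer of 2.5 N/mm, not counted in this value: the top sinks about 1 mm before the button slides, and once fully in it yields up to 6 mm more (15 N) before it is solid, rising again when let go.
- extractor_stop_top (a point): centre of the top face of the red stop button of the extractor box (yellow shell): round, 25 mm across, -40 mm along the box's x axis; it stands 16 mm above the box's top face when out (56 mm above the table). The point moves down with the button.
- extractor_stop (a joint): travel of that red stop button of the extractor box: 0 = out (as it starts), 0.008 m = fully in. It latches: no return spring, it slides in at about 3 N pushed straight down and stays where it is left. Under it is a rubber buffer of 2.5 N/mm, not counted in this value: the top sinks about 1 mm before the button slides, and once fully in it yields up to 6 mm more (15 N) before it is solid, rising again when let go.
- lathe: the lathe switch box: loose cordless box with a light green shell and black panel on top round the buttons, 140 x 70 x 40 mm high, 0.5 to 0.9 kg, on rubber feet. Origin: centre of its underside, z up; its x axis runs along the 140 mm side, from the red button to the green one. It may stand at any yaw.
- lathe_start_top (a point): centre of the top face of the green start button of the lathe box (green shell): round, 25 mm across, +40 mm along the box's x axis; it stands 16 mm above the box's top face when out (56 mm above the table). The point moves down with the button.
- lathe_start (a joint): travel of that green start button of the lathe box: 0 = out (as it starts), 0.008 m = fully in. It latches: no return spring, it slides in at about 3 N pushed straight down and stays where it is left. Under it is a rubber buffer of 2.5 N/mm, not counted in this value: the top sinks about 1 mm before the button slides, and once fully in it yields up to 6 mm more (15 N) before it is solid, rising again when let go.
- lathe_stop_top (a point): centre of the top face of the red stop button of the lathe box (green shell): round, 25 mm across, -40 mm along the box's x axis; it stands 16 mm above the box's top face when out (56 mm above the table). The point moves down with the button.
- lathe_stop (a joint): travel of that red stop button of the lathe box: 0 = out (as it starts), 0.008 m = fully in. It latches: no return spring, it slides in at about 3 N pushed straight down and stays where it is left. Under it is a rubber buffer of 2.5 N/mm, not counted in this value: the top sinks about 1 mm before the button slides, and once fully in it yields up to 6 mm more (15 N) before it is solid, rising again when let go.
- grinder: the grinder switch box: loose cordless box with a blue shell and black panel on top round the buttons, 140 x 70 x 40 mm high, 0.5 to 0.9 kg, on rubber feet. Origin: centre of its underside, z up; its x axis runs along the 140 mm side, from the red button to the green one. It may stand at any yaw.
- grinder_start_top (a point): centre of the top face of the green start button of the grinder box (blue shell): round, 25 mm across, +40 mm along the box's x axis; it stands 16 mm above the box's top face when out (56 mm above the table). The point moves down with the button.
- grinder_start (a joint): travel of that green start button of the grinder box: 0 = out (as it starts), 0.008 m = fully in. It latches: no return spring, it slides in at about 3 N pushed straight down and stays where it is left. Under it is a rubber buffer of 2.5 N/mm, not counted in this value: the top sinks about 1 mm before the button slides, and once fully in it yields up to 6 mm more (15 N) before it is solid, rising again when let go.
- grinder_stop_top (a point): centre of the top face of the red stop button of the grinder box (blue shell): round, 25 mm across, -40 mm along the box's x axis; it stands 16 mm above the box's top face when out (56 mm above the table). The point moves down with the button.
- grinder_stop (a joint): travel of that red stop button of the grinder box: 0 = out (as it starts), 0.008 m = fully in. It latches: no return spring, it slides in at about 3 N pushed straight down and stays where it is left. Under it is a rubber buffer of 2.5 N/mm, not counted in this value: the top sinks about 1 mm before the button slides, and once fully in it yields up to 6 mm more (15 N) before it is solid, rising again when let go.
- gouge: turning gouge lying on the table, dark wooden handle and steel blade along its y axis, 380 mm long, 32 mm thick; origin under the middle of its length. A bystander: leave alone.
- chuck_key: small steel T-shaped chuck key lying flat, 95 x 80 mm, 16 mm high; origin on the table under its middle. A bystander: leave alone.
- bowl: small turned wooden bowl, 120 mm across the rim, 50 mm high; origin: centre of its underside. A bystander: leave alone.
- wax_tin: round tin, 72 mm across, 45 mm high; origin: centre of its underside. A bystander: leave alone.
- blank: pale wooden turning blank, 55 x 55 x 70 mm high; origin: centre of its underside. A bystander: leave alone.
- faceplate: aluminium lathe faceplate lying flat, 100 mm across, 30 mm high at its hub; origin: centre of its underside. A bystander: leave alone.
Things that resemble listed ones, but are neither listed nor needed, are in the scene too. There is more than one size of the grinder; the one meant has the size given above.

How it is judged:
By the outcome, as a careful person would: the job done as asked, in the order asked, and still so for the second after the job is handed in, with the robot touching nothing.
It also fails if it takes over 38 s, if anything falls off the work surface, if the arm or the gripper's body presses on something with over 40 N, if the wrist force passes 120 N, or if a joint passes its speed limit or range.

## Robot

A 6-joint arm with a two-finger parallel gripper is mounted at the origin on the work surface. World frame = base frame: x ahead of the robot, y to its left, z up, the work surface at z = 0. Lengths are in m, angles in rad, forces in N, time in s.
With the tool pointing down it reaches from about 0.375 to 0.975 m from the base axis. Payload 3.8 kg.
Tool frame: the origin (TCP) lies midway between the tips of the shut fingers; the grasp point (between the pads) lies 19 mm behind it; z points along the fingers, y is the line along which they close (so a half turn about z gives the same grasp; the last joint's range is limited). The gripper opens to 85 mm and grips with 20 to 120 N. Pads are 22 mm wide; open, the fingers measure 114 mm over their backs; the gripper's body (76 mm by 85 mm) begins 54 mm behind the grasp point. The pads swing forward as they close: fully open they stand 13 mm farther back than shut.
Start: joints at [1.205, 0.264, 1.604, -0, 1.274, -0.037], TCP at [0.218, 0.639, 0.231] pointing down, gripper open.
Joint ranges: [-2.63, 2.63], [-0.94, 2.18], [0.31, 2.57], [-1.31, 4.45], [0, 2.66], [-2.55, 2.55]. Speed limits (rad/s): [2.57, 2.57, 3.14, 3.14, 3.14, 3.14].

## Interface

Orientations are given as a rotation vector (axis times angle).
In Python, from workcell import sensors, viewer, job gives the robot as it stands.
- The arm moves only by the shell command python3 -m inch 'ROWS' [FORCE]. ROWS is JSON, one flat list of numbers, 7 for each row, row after row: the shift along the tool's x, y, z in mm, then the turn, a rotation vector about the tool's x, y, z in degrees, then the finger opening in mm, from 0 to 85.4. A call has exactly 8 rows; each row shifts and turns the commanded pose from where the row before left it, along the tool's axes as they then stand; what a row does not reach is not made up. A row lasts 1/10 s, in which the tool goes at most 50 mm and 8.59 degrees, less where a joint would pass 70% of its speed; a pose out of reach is approached as far as the arm can. A call is refused whole if a number of a shift passes 50 or a number of a turn 8.59, either way. A call with a gripper value outside its range is refused whole. The fingers move at their own pace and stop on an object; FORCE is the grip in N (left out, the last holds). Time passes only in rows, so rows that do not move let the fingers close, or fill a call up. It gives the time, the measured TCP pose, the force, the opening and the grip force at its end, in the units of the state.
- sensors.read_state(): the state, without advancing time (a new reading comes with each control period).
- viewer.read_camera(name): name is "side" or "top"; returns the picture (384x512x3 uint8, red, green, blue); there is no depth.
- viewer.camera_params(name): a dict with "K" (3x3 intrinsics, pixels), "k1" (the pictures are not rectified: a ray, as slopes to the right and down, at radius r is drawn at 1 + k1 r^2 times it, then the intrinsics apply), "world_to_cam" (4x4, takes a point from world to camera coordinates). Camera axes: x right, y down, z forward; pixel columns grow to the right and rows downward; lengths in m; the calibration is good to about 2 mm. A picture is of the moment at which its call begins. camera_params takes no time and is no camera call.
- job.finish_job(): hands the job in; it is judged then, once.
The state is a dict: "time": time; "q": joint angles; "joint_vel": joint speeds; "joint_torque": joint torques, N m; "tool_pos": TCP position; "tcp_rot": TCP orientation; "wrist_force": force on the tool from outside, world axes, zero at the start; "torque": the same for the moment, N m; "width": opening from 0.0 (shut) to 1.0 (fully open); "grip_force": force on a finger pad.
Only numpy, scipy, OpenCV 4.12 (cv2) and the standard library are available. Lean on these libraries where they do the work, as an engineer would, in place of code of your own. Each camera call takes 0.05 s, during which the arm holds its last target. There are 200 camera calls.

## Working session

There is one attempt and no reset: what is moved stays moved. The work goes in short steps, Python scripts to look and compute and a shell command to move; the robot and the scene stay as the last step left them, time stands still between calls to the robot, and variables do not carry over. Pictures are saved under pics/ and viewed, at most 10 in all, crops included, and the job is handed in when it is done.

```bash
mkdir -p pics
cat > h.py <<'E'
import numpy as np, cv2
from workcell import sensors, viewer, job
def snap(name, tag):
    im=viewer.read_camera(name); cv2.imwrite(f'pics/{tag}.png', im[:,:,::-1]); return im
def ray(name, px, z):
    p=viewer.camera_params(name); K=np.array(p['K']); T=np.array(p['world_to_cam'])
    d=np.array([p['k1'],0,0,0,0],float)
    u=cv2.undistortPoints(np.array([[px]],float),K,d)[0,0]
    # k1 model: drawn = ray*(1+k1 r^2): same as OpenCV
    R=T[:3,:3];c=-R.T@T[:3,3]; v=R.T@np.array([u[0],u[1],1])
    return c+v*(z-c[2])/v[2]
def proj(name,X):
    p=viewer.camera_params(name);T=np.array(p['world_to_cam'])
    return cv2.projectPoints(np.array([X],float),cv2.Rodrigues(T[:3,:3])[0],T[:3,3],np.array(p['K']),np.array([p['k1'],0,0,0,0],float))[0][0,0]
E
python3 - <<'E'
from h import *
a=snap('top','t0');b=snap('side','s0')
s=sensors.read_state();print(s['time'],s['tool_pos'],s['tcp_rot'])
for n,im in(('top',a),('side',b)):
    h=cv2.cvtColor(im,cv2.COLOR_RGB2HSV)
    for c,lo,hi in(('green',(40,90,40),(90,255,255)),('red',(0,120,60),(8,255,255)),('red2',(172,120,60),(180,255,255)),('yellow',(20,120,90),(35,255,255)),('blue',(95,100,50),(130,255,255))):
        m=cv2.inRange(h,lo,hi);k,l,st,ce=cv2.connectedComponentsWithStats(m)
        for i in range(1,k):
            if st[i,4]>25: print(n,c,st[i],ce[i].round(1),ray(n,ce[i],.056).round(3))
E
```

```text
0.1 [0.2177255  0.63822739 0.23004161] [-0.51406783 -3.09882262  0.00315991]
top green [ 458  145   54   69 2743] [485.6 177.8] [ 0.616 -0.7    0.056]
top green [155 166  41  48 673] [175.2 190.9] [0.549 0.263 0.056]
top green [335 180   8   8  51] [338.4 183.8] [ 0.584 -0.237  0.056]
top green [240 209   8   8  46] [243.2 212.5] [0.488 0.052 0.056]
top green [494 226  18  15 246] [502.8 233.1] [ 0.445 -0.744  0.056]
top green [307 243  12  11  94] [312.4 247.6] [ 0.388 -0.158  0.056]
top green [116 272  13  11 116] [121.9 276.5] [0.286 0.407 0.056]
top green [222 341  62  43 863] [247.  359.1] [0.064 0.027 0.056]
top green [501 366  11  18 194] [506.  374.5] [ 0.031 -0.731  0.056]
top red [175 173   9   8  55] [179.1 176.5] [0.594 0.254 0.056]
top red [263 197   7   8  46] [266.  200.1] [ 0.528 -0.016  0.056]
top red [352 200   9   8  54] [356.2 203.2] [ 0.526 -0.291  0.056]
top red [ 82 279  12  12 118] [ 87.2 284.1] [0.261 0.511 0.056]
top red [302 279  11  11  99] [307.2 284. ] [ 0.281 -0.144  0.056]
top yellow [329 131   7   6  37] [331.8 133.5] [ 0.744 -0.217  0.056]
top yellow
[... 735 characters left out ...]
 0.521 0.056]
side red [243 155   6   6  27] [245.6 157.3] [0.591 0.243 0.056]
side red [203 232  10  10  72] [207.3 236.1] [ 0.285 -0.136  0.056]
side red [295 240   9   9  58] [298.5 243.8] [ 0.525 -0.297  0.056]
side yellow [  30   91   62   53 2360] [ 62.3 118.2] [-0.086  1.03   0.056]
side yellow [285 223  33  40 554] [300.7 245.2] [ 0.528 -0.305  0.056]
side blue [142 145  38  29 461] [161.7 160.9] [0.267 0.38  0.056]
side blue [232 189  39  23 365] [251.4 201.6] [ 0.485 -0.041  0.056]
side blue [246 188  12   6  26] [251.3 190.7] [0.512 0.018 0.056]
side blue [195 222  61  39 954] [225.3 245.1] [ 0.321 -0.199  0.056]
side blue [211 224  26   9  79] [223.7 228.1] [ 0.345 -0.125  0.056]
```

View pics/t0.png

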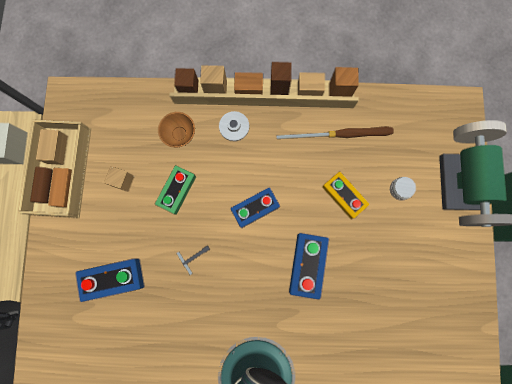

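View pics/s0.png

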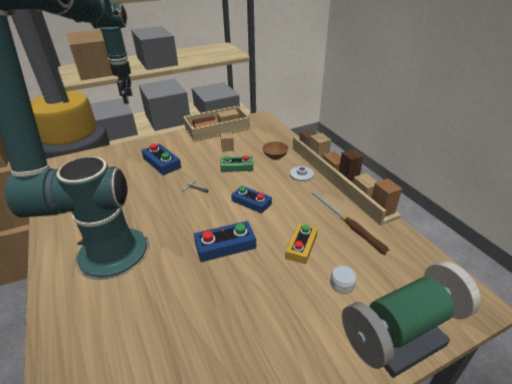

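The top picture shows five boxes:
- yellow at (345,195), with its green start at (338,184) and red at (356,203)
- green at (175,190), with red at (179,176) and green start near (171,202)
- three blue ones at (110,279), (255,208) and (308,266)

The only yellow and only green-shelled boxes are the extractor and lathe. I'll confirm that in one enlarged crop and separate the lathe's start button from its shell.

Run:
```python
from h import *
a=cv2.imread('pics/t0.png');b=cv2.imread('pics/s0.png')
ca=[cv2.resize(x,(400,300),interpolation=cv2.INTER_CUBIC) for x in(a[160:220,135:215],a[165:225,305:385],b[135:195,195:275],b[210:270,260:340])]
cv2.imwrite('pics/crop.png',np.vstack([np.hstack(ca[:2]),np.hstack(ca[2:])]))
for n,im,x0,y0,x1,y1 in(('top',a,150,160,200,220),('side',b,215,150,260,180)):
    h=cv2.cvtColor(im,cv2.COLOR_BGR2HSV)
    sub=h[y0:y1,x0:x1].reshape(-1,3);g=sub[(sub[:,0]>40)&(sub[:,0]<90)&(sub[:,1]>90)]
    print(n,np.percentile(g,[5,25,50,75,95],axis=0).astype(int).tolist())
    for lo in((40,90,60),(40,180,60),(40,200,60),(40,220,60)):
        m=cv2.inRange(h,lo,(90,255,255));k,l,st,ce=cv2.connectedComponentsWithStats(m[y0:y1,x0:x1])
        for i in range(1,k):
            if st[i,4]>15:c=ce[i]+[x0,y0];print(n,lo,st[i],c.round(1),ray(n,c,.056).round(3))
def tri(p,q):
    A=[];B=[]
    for n,px in(('top',p),('side',q)):
        x=ray(n,px,.0);y=ray(n,px,.1);d=(y-x)/np.linalg.norm(y-x);M=np.eye(3)-np.outer(d,d);A.append(M);B.append(M@x)
    return np.linalg.lstsq(np.vstack(A),np.hstack(B),rcond=None)[0].round(4)
print('yel start',tri((338.4,183.8),(305.2,227.8)),'yel stop',tri((356.2,203.2),(298.5,243.8)),'lathe stop',tri((179.1,176.5),(245.6,157.3)))
```

```text
top [[59, 94, 74], [66, 120, 136], [67, 123, 167], [67, 127, 170], [68, 185, 174]]
top (40, 90, 60) [  5   6  41  48 673] [175.2 190.9] [0.549 0.263 0.056]
top (40, 180, 60) [13 37  9  7 40] [167.1 199.5] [0.521 0.286 0.056]
side [[66, 92, 76], [67, 96, 78], [68, 99, 87], [68, 103, 131], [69, 127, 147]]
side (40, 90, 60) [ 9  6  6  5 22] [226.9 158. ] [0.519 0.275 0.056]
side (40, 90, 60) [  6   7  32  14 211] [236.8 165.6] [0.533 0.201 0.056]
yel start [ 0.5857 -0.2386  0.0492] yel stop [ 0.5268 -0.2928  0.051 ] lathe stop [0.5961 0.2555 0.048 ]
```

View pics/crop.png

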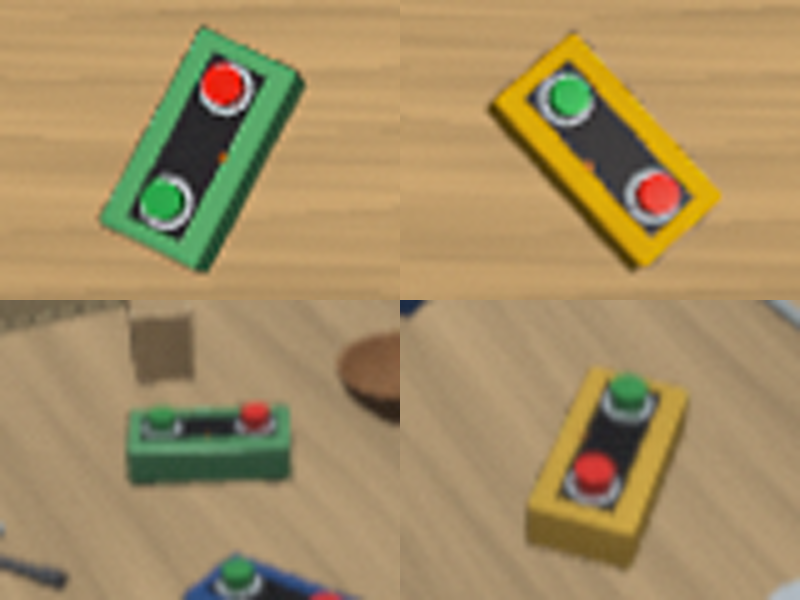

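The crop confirms the yellow box (start above and left of stop) and the green box (start below and left of stop). Button spacing measures 79 mm on both, against 80 mm given. Next I'll work out the moves in tool axes.

```bash
cat >> h.py <<'E'
def to(X):
    s=sensors.read_state();R=cv2.Rodrigues(np.array(s['tcp_rot'],float))[0]
    print('t',s['time'],'pos',np.round(s['tool_pos'],4),'F',np.round(s['wrist_force'],2),'tool mm',(R.T@(np.array(X)-s['tool_pos'])*1000).round(1),'tilt',R[:,2].round(3),'q',np.round(s['q'],2))
E
python3 -c "
from h import *
to([.5845,-.238,.11]);to([.5845,-.238,.23])"
```

```text
t 0.1 pos [0.2177 0.6382 0.23  ] F [ 0.36  0.2  -0.09] tool mm [-630.1 -710.6  121.4] tilt [-0.001 -0.002 -1.   ] q [ 1.21  0.26  1.61  0.    1.27 -0.04]
t 0.1 pos [0.2177 0.6382 0.23  ] F [ 0.36  0.2  -0.09] tool mm [-630.1 -710.9    1.4] tilt [-0.001 -0.002 -1.   ] q [ 1.21  0.26  1.61  0.    1.27 -0.04]
```

```bash
python3 -m inch '[-10,-11,0,0,0,0,0,-20,-23,0,0,0,0,0,-28,-32,0,0,0,0,0,-28,-32,0,0,0,0,0,-28,-32,0,0,0,0,0,-28,-32,0,0,0,0,0,-28,-32,0,0,0,0,0,-28,-32,0,0,0,0,0]' 20 && python3 -m inch '[-28,-32,0,0,0,0,0,-28,-32,0,0,0,0,0,-28,-32,0,0,0,0,0,-28,-32,0,0,0,0,0,-28,-32,0,0,0,0,0,-28,-32,0,0,0,0,0,-28,-32,0,0,0,0,0,-28,-32,0,0,0,0,0]'; python3 -c "
from h import *
to([.5845,-.238,.11])"
```

```text
time: 0.9
tool_pos: [0.3325, 0.3583, 0.231]
tcp_rot: [0.514, 3.099, -0.001]
wrist_force: [1.2, 0.8, -0.7]
width: -0.002
grip_force: 0.0
time: 1.7
tool_pos: [0.4612, 0.044, 0.2311]
tcp_rot: [0.515, 3.099, -0.0]
wrist_force: [1.1, 0.6, -0.6]
width: 0.0
grip_force: 0.0
t 1.7 pos [0.4612 0.044  0.2311] F [ 1.1   0.55 -0.57] tool mm [-207.9 -227.   121.2] tilt [ 0. -0. -1.] q [ 0.04 -0.15  2.04 -0.    1.25 -1.2 ]
```

```bash
python3 -m inch '[-28,-31,0,0,0,0,0,-28,-31,0,0,0,0,0,-28,-31,0,0,0,0,0,-28,-31,10,0,0,0,0,-28,-31,20,0,0,0,0,-28,-30,30,0,0,0,0,-25,-27,30,0,0,0,0,-15,-16,20,0,0,0,0]'
python3 - <<'E'
from h import *
to([.5845,-.238,.065])
a=snap('top','t1');b=snap('side','s1')
r=lambda x:cv2.resize(x,(400,300),interpolation=cv2.INTER_CUBIC)[:,:,::-1]
cv2.imwrite('pics/c1.png',np.hstack([r(a[150:225,295:395]),r(b[190:265,255:355])]))
E
```

```text
time: 2.5
tool_pos: [0.5832, -0.2386, 0.1192]
tcp_rot: [-0.517, -3.096, 0.0]
wrist_force: [-0.2, 1.1, 0.2]
width: -0.004
grip_force: 0.0
t 2.5 pos [ 0.5832 -0.2386  0.1192] F [-0.18  1.11  0.17] tool mm [-1.1  1.  54.2] tilt [-0.003  0.    -1.   ] q [-0.43  0.27  1.81 -0.    1.06 -1.67]
```

View pics/c1.png

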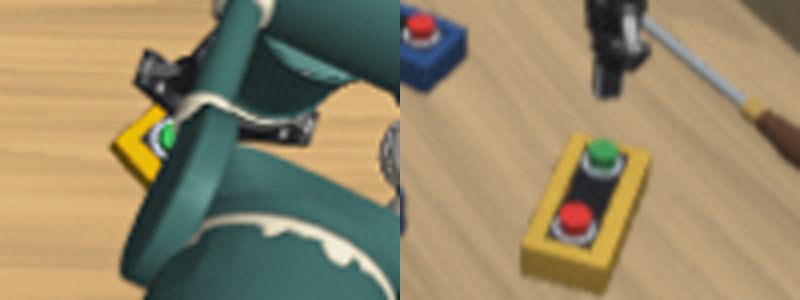

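The side crop shows the tip at about (306,214), straight above the green start button at (305,228). The stop button is well clear. I'll go down to just above it and check again.

```bash
python3 -m inch '[-1,1,5,0,0,0,0,0,0,10,0,0,0,0,0,0,12,0,0,0,0,0,0,12,0,0,0,0,0,0,8,0,0,0,0,0,0,6,0,0,0,0,0,0,2,0,0,0,0,0,0,0,0,0,0,0]'
python3 - <<'E'
from h import *
to([.5845,-.238,.056])
s=sensors.read_state();print('tcp in side',proj('side',s['tool_pos']),'button',proj('side',[.5845,-.238,.056]))
b=snap('side','s2')
cv2.imwrite('pics/c2.png',cv2.resize(b[190:250,265:345],(800,600),interpolation=cv2.INTER_CUBIC)[:,:,::-1])
E
```

```text
time: 3.4
tool_pos: [0.5858, -0.2352, 0.0664]
tcp_rot: [-0.514, -3.099, -0.0]
wrist_force: [-0.7, -0.7, -0.1]
width: -0.001
grip_force: 0.0
t 3.4 pos [ 0.5858 -0.2352  0.0664] F [-0.7  -0.69 -0.12] tool mm [ 0.3 -3.1 10.4] tilt [-0.001  0.    -1.   ] q [-0.42  0.33  1.84  0.    0.97 -1.66]
tcp in side [304.90738692 223.2677065 ] button [304.83074271 226.29135792]
```

View pics/c2.png

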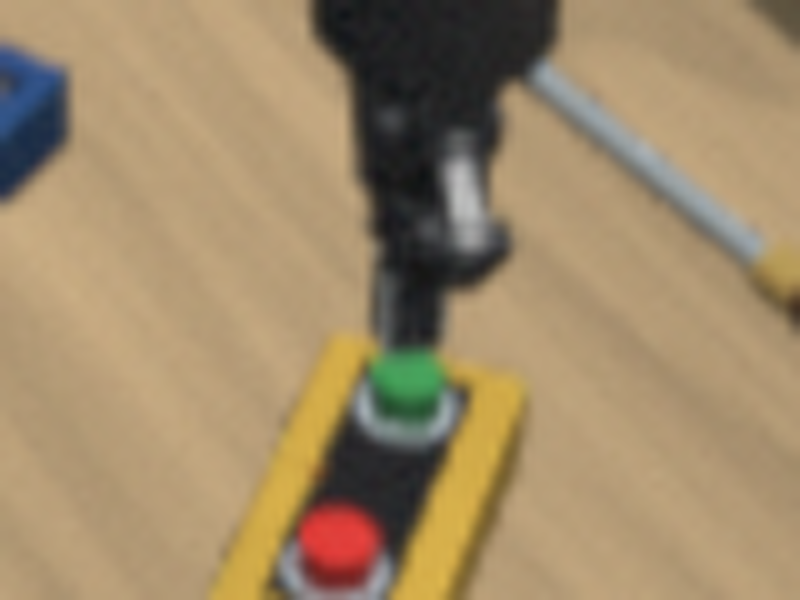

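```bash
python3 -m inch '[0,-2,3,0,0,0,0,0,0,4,0,0,0,0,0,0,3,0,0,0,0,0,0,3,0,0,0,0,0,0,3,0,0,0,0,0,0,2,0,0,0,0,0,0,2,0,0,0,0,0,0,0,0,0,0,0]'
```

```text
time: 4.25
tool_pos: [0.5853, -0.2373, 0.0467]
tcp_rot: [-0.514, -3.099, 0.0]
wrist_force: [-0.9, 0.0, 3.5]
width: -0.0
grip_force: 1.5
```

```bash
python3 -m inch '[0,0,1,0,0,0,0,0,0,1,0,0,0,0,0,0,0.5,0,0,0,0,0,0,0,0,0,0,0,0,0,0,0,0,0,0,0,0,0,0,0,0,0,0,0,0,0,0,0,0,0,0,0,0,0,0]'
```

```text
schema error: expected a multiple of 7 numbers
```

```bash
python3 -m inch '[0,0,1,0,0,0,0, 0,0,1,0,0,0,0, 0,0,0.5,0,0,0,0, 0,0,0,0,0,0,0, 0,0,0,0,0,0,0, 0,0,0,0,0,0,0, 0,0,0,0,0,0,0, 0,0,0,0,0,0,0]'
```

```text
time: 5.05
tool_pos: [0.5853, -0.2373, 0.0451]
tcp_rot: [0.514, 3.099, -0.0]
wrist_force: [-3.0, 0.4, 7.7]
width: 0.0
grip_force: 3.5
```

Force is 7.7 N at z = 45.1 mm, which is what a fully-in button with 2.9 mm of buffer squeezed would give. Next I'll lift straight up.

```bash
python3 -m inch '[0,0,-3,0,0,0,0, 0,0,-5,0,0,0,0, 0,0,-10,0,0,0,0, 0,0,-20,0,0,0,0, 0,0,-20,0,0,0,0, 0,0,-15,0,0,0,0, 0,0,-10,0,0,0,0, 0,0,-2,0,0,0,0]'
python3 - <<'E'
from h import *
b=snap('side','s3')
cv2.imwrite('pics/c3.png',cv2.resize(b[205:265,265:345],(400,300),interpolation=cv2.INTER_CUBIC)[:,:,::-1])
to([.521,.285,.12])
E
```

```text
time: 5.85
tool_pos: [0.5863, -0.2376, 0.1311]
tcp_rot: [0.514, 3.096, -0.001]
wrist_force: [0.4, 0.2, 0.5]
width: 0.001
grip_force: 0.0
t 5.9 pos [ 0.5859 -0.2374  0.1304] F [ 0.14  0.62 -0.01] tool mm [230.1 473.5   9.9] tilt [ 0.002 -0.001 -1.   ] q [-0.42  0.26  1.8   0.    1.08 -1.67]
```

View pics/c3.png

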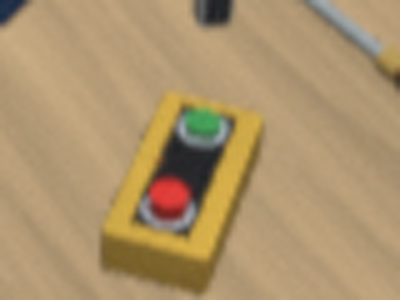

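The crop shows the extractor's green button (at crop (203,125)) sitting low in its ring, with the red still standing out and the box unmoved. On to the lathe.

```bash
python3 -m inch '[6,13,0,0,0,0,0, 12,25,0,0,0,0,0, 17,35,0,0,0,0,0, 17,35,0,0,0,0,0, 17,35,0,0,0,0,0, 17,35,0,0,0,0,0, 17,35,0,0,0,0,0, 17,35,0,0,0,0,0]' && python3 -m inch '[17,35,0,0,0,0,0, 17,35,0,0,0,0,0, 17,35,0,0,0,0,0, 17,35,0,0,0,0,0, 17,35,0,0,0,0,0, 13,26,0,0,0,0,0, 8,16,0,0,0,0,0, 4,8,0,0,0,0,0]' && python3 -m inch '[0,0,5,0,0,0,0, 0,0,10,0,0,0,0, 0,0,15,0,0,0,0, 0,0,15,0,0,0,0, 0,0,10,0,0,0,0, 0,0,6,0,0,0,0, 0,0,2,0,0,0,0, 0,0,0,0,0,0,0]'
python3 - <<'E'
from h import *
to([.521,.285,.056])
s=sensors.read_state();print('tcp in side',proj('side',s['tool_pos']),'button',proj('side',[.521,.285,.056]))
b=snap('side','s4')
cv2.imwrite('pics/c4.png',cv2.resize(b[125:185,185:265],(800,600),interpolation=cv2.INTER_CUBIC)[:,:,::-1])
E
```

```text
time: 6.7
tool_pos: [0.5499, 0.0386, 0.1279]
tcp_rot: [-0.514, -3.097, 0.0]
wrist_force: [1.0, 0.3, 0.2]
width: 0.004
grip_force: 0.0
time: 7.5
tool_pos: [0.5189, 0.2861, 0.1282]
tcp_rot: [-0.511, -3.098, 0.002]
wrist_force: [-0.3, 0.1, 0.1]
width: 0.003
grip_force: 0.0
time: 8.3
tool_pos: [0.5204, 0.2846, 0.066]
tcp_rot: [-0.514, -3.099, 0.0]
wrist_force: [0.3, 0.1, -0.2]
width: -0.003
grip_force: 0.0
t 8.3 pos [0.5204 0.2846 0.066 ] F [ 0.25  0.14 -0.19] tool mm [-0.5  0.6 10. ] tilt [-0. -0. -1.] q [ 0.46  0.27  1.93 -0.    0.95 -0.78]
tcp in side [226.13932631 154.82261637] button [226.40915225 156.7629308 ]
```

View pics/c4.png

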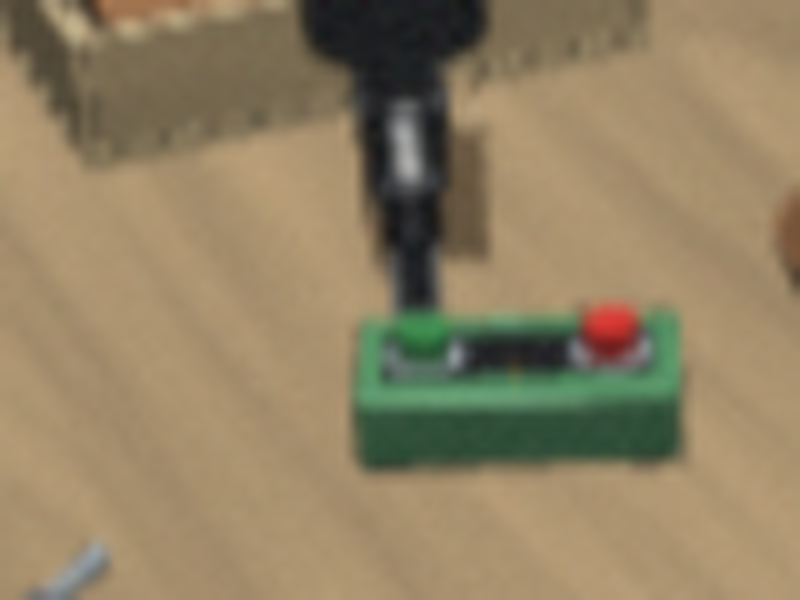

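The tip at (416,310) sits over the lathe's green button at (424,328), about 2 to 3 mm short toward red. I'll shift by 2 mm and press.

```bash
python3 -m inch '[-2,0.6,3,0,0,0,0, 0,0,4,0,0,0,0, 0,0,3,0,0,0,0, 0,0,3,0,0,0,0, 0,0,3,0,0,0,0, 0,0,2,0,0,0,0, 0,0,2,0,0,0,0, 0,0,0,0,0,0,0]' && python3 -m inch '[0,0,0.5,0,0,0,0, 0,0,0.5,0,0,0,0, 0,0,0.5,0,0,0,0, 0,0,0,0,0,0,0, 0,0,0,0,0,0,0, 0,0,0,0,0,0,0, 0,0,0,0,0,0,0, 0,0,0,0,0,0,0]'
```

```text
time: 9.15
tool_pos: [0.5226, 0.2847, 0.0463]
tcp_rot: [0.514, 3.099, 0.0]
wrist_force: [-1.1, 1.2, 4.1]
width: -0.001
grip_force: 1.9
time: 9.95
tool_pos: [0.5226, 0.2848, 0.0454]
tcp_rot: [0.514, 3.099, 0.0]
wrist_force: [-0.6, -0.7, 5.2]
width: -0.001
grip_force: 3.1
```

Force is 5.2 N at 45.4 mm. I'll add another 1 mm to be sure, then lift.

```bash
python3 -m inch '[0,0,0.5,0,0,0,0, 0,0,0.5,0,0,0,0, 0,0,0,0,0,0,0, 0,0,0,0,0,0,0, 0,0,0,0,0,0,0, 0,0,0,0,0,0,0, 0,0,0,0,0,0,0, 0,0,0,0,0,0,0]' && python3 -m inch '[0,0,-3,0,0,0,0, 0,0,-5,0,0,0,0, 0,0,-10,0,0,0,0, 0,0,-20,0,0,0,0, 0,0,-25,0,0,0,0, 0,0,-25,0,0,0,0, 0,0,-15,0,0,0,0, 0,0,-5,0,0,0,0]' && python3 -m inch '[0,0,-10,0,0,0,0, 0,0,-15,0,0,0,0, 0,0,-15,0,0,0,0, 0,0,-10,0,0,0,0, 0,0,-5,0,0,0,0, 0,0,0,0,0,0,0, 0,0,0,0,0,0,0, 0,0,0,0,0,0,0]'
python3 - <<'E'
from h import *
b=snap('side','s5')
cv2.imwrite('pics/c5.png',cv2.resize(b[125:275,170:370],(800,600),interpolation=cv2.INTER_CUBIC)[:,:,::-1])
E
```

```text
time: 10.75
tool_pos: [0.5226, 0.2847, 0.0447]
tcp_rot: [0.514, 3.099, 0.0]
wrist_force: [-1.6, -1.1, 7.6]
width: -0.001
grip_force: 4.0
time: 11.55
tool_pos: [0.5236, 0.2852, 0.1542]
tcp_rot: [0.514, 3.096, 0.003]
wrist_force: [0.7, 0.0, -0.8]
width: -0.005
grip_force: 0.0
time: 12.35
tool_pos: [0.5219, 0.2844, 0.2058]
tcp_rot: [-0.514, -3.098, 0.001]
wrist_force: [-0.2, -0.7, 0.5]
width: 0.001
grip_force: 0.0
```

View pics/c5.png

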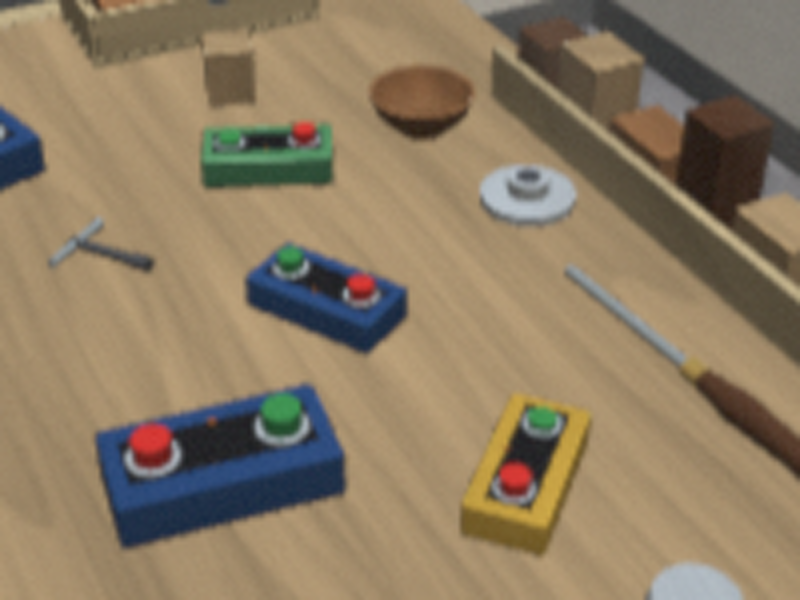

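Both green start buttons, lathe (230,137) and extractor (543,420), sit low in their rings. The reds still stand out, the boxes haven't moved and the arm is clear.

```bash
python3 -c "
from workcell import job
print(job.finish_job())"
```

```text
the job is handed in; nothing more can be done
None
```

I pressed the extractor start button and then the lathe start button fully in, drew the arm clear and handed the job in at about 12 s; the last picture shows both buttons down and nothing else moved.

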